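Nest the steel nut measures at the market stall

ROBOT

A 6-joint arm with a two-finger parallel gripper is mounted at the origin on the work surface. World frame = base frame: x ahead of the robot, y to its left, z up, the work surface at z = 0. Lengths are in m, angles in rad, forces in N, time in s.
With the tool pointing down it reaches from about 0.25 to 0.725 m from the base axis. Payload 9.7 kg.
Tool frame: the origin (TCP) lies at the very end of the fingers, on their centre line; the grasp point (between the pads) lies 19 mm behind it; x points along the fingers, z is the direction in which the jaws open and shut, and the axes are right-handed (so a half turn about x gives the same grasp; the last joint's range is limited). The gripper opens to 85 mm and grips with 20 to 120 N. Pads are 22 mm wide; open, the fingers measure 114 mm over their backs; the gripper's body (76 mm by 85 mm) begins 54 mm behind the grasp point. The pads swing forward as they close: fully open they stand 13 mm farther back than shut.
Start: joints at [1.111, 0.087, 0.176, 1.66, 0, 1.571], TCP at [0.244, 0.493, 0.231] pointing down, gripper open.
Joint ranges: [-3.13, 3.13], [-0.85, 1.81], [-1.15, 1.24], [-2.2, 2.28], [-1.44, 1.52], [-3.14, 3.14]. Speed limits (rad/s): [2.22, 2.22, 2.57, 3.14, 3.14, 3.14].

INTERFACE

Orientations are given as a rotation vector (axis times angle).
In Python, from rig import r, vision, job gives the robot as it stands.
- The arm moves only by the shell command python3 -m handwheel 'ROWS' [OPENING] [FORCE]. ROWS is JSON, a list of rows, each an object with "translation": the shift along the tool's x, y, z in units of 30 mm (1.0 is 30 mm), a list of three; "yaw": the turn about the tool's x in units of 8 degrees (1.0 is 8 degrees). A call has 1 to 5 rows; each row is the pose to reach, as a shift and turn from the pose commanded when the call began, along the tool's axes at that moment; what a row does not reach only later rows make up. A row lasts 1/10 s, in which the tool goes at most 50 mm and 8.59 degrees, less where a joint would pass 70% of its speed; a pose out of reach is approached as far as the arm can. A call with a gripper value outside its range is refused whole. OPENING is the opening in per cent of the stroke, from 0 (shut) to 100 (fully open), set as the call begins (- or left out, the last holds). The fingers move at their own pace and stop on an object; FORCE is the grip in N (left out, the last holds). Time passes only in rows, so rows that repeat a pose let the fingers close. It gives the time, the measured TCP pose, the force and the opening at its end, in the units of the state.
- r.get_obs(): the state, without advancing time (a new reading comes with each control period).
- vision.capture(name): name is "scene" or "side" or "wrist"; returns a dict with "pixels" (400x640x3 uint8, red, green, blue), "mtx" (3x3 intrinsics, pixels), "view" (4x4, takes a point from world to camera coordinates). Camera axes: x right, y up, looking along -z (the intrinsics and any distortion apply to the point x, -y, -z); pixel columns grow to the right and rows downward; lengths in m; the calibration is good to about 2 mm. A picture is of the moment at which its call begins. There is no depth.
- job.sign_off(): hands the job in, once; it reports no verdict.
The state is a dict: "time_s": time; "joint_pos": joint angles; "qvel": joint speeds; "joint_torque": joint torques, N m; "tcp_pos": TCP position; "orientation": TCP orientation; "contact_force": force on the tool from outside, world axes, zero at the start; "wrist_torque": the same for the moment, N m; "finger_gap": finger opening in m.
Only numpy, scipy, OpenCV 4.12 (cv2) and the standard library are available. Lean on these libraries where they do the work, as an engineer would, in place of code of your own. Each camera call takes 0.05 s, during which the arm holds its last target.

TASK

Pack up the three steel nut measures: set the medium one inside the large one on the turntable, then the small one inside the medium one, both upright and fully home so that all three rims are level, with the handles pointing opposite ways through the rim slots. Lower them in rather than dropping or slamming them, and leave the other goods standing where they are.

Things in the scene. Friction and masses are not known exactly. Their poses are not given: they have to be found in the camera images.
- turntable: Fixed wooden turntable base, 150 (x) x 190 (y) x 12 mm; origin at the centre of its underside, z up, on the axis of revolution. A stiff revolving disc on it (about 0.4 N m to turn) carries the large measure, an open straight steel cylinder without handle, coaxial with the base: 124 mm outside, 116 mm inside diameter, underside 20, inner floor 24, rim 110 mm above the origin.
- large_mouth (a point): Centre of the large measure's mouth, rim level; axes as the base. Two opposite slots, 22 mm wide, 18 mm deep, are cut down from the rim. The disc's turn is NOT reported: they point along the base's +y and -y, turned by an unknown angle up to 0.5 rad either way. Find them by eye or touch: a handle slid loosely along the rim drops 12 mm into a slot.
- medium_measure: Loose upright open steel cylinder, 100 mm outside, 92 mm inside diameter, 86 mm high, floor 4 mm. Origin at the centre of its underside, z up to the mouth. Bar handle along its own +x. One rim slot, 18 mm wide and 18 mm deep, at its -x side, opposite the handle. Fully home its origin is 24 mm above the turntable's origin (handle-side 12 mm higher while the handle lies on the large rim). 0.15 to 0.31 kg.
- medium_grip (a point): Point on the medium measure's straight steel handle, 90 mm from the axis, 80 mm above the underside, mid-height of the bar; axes as the measure. The bar is 12 mm wide, 12 mm high, top level with the rim, and reaches 108 mm from the axis.
- small_measure: Loose upright open steel cylinder, 78 mm outside, 70 mm inside diameter, 82 mm high, floor 4 mm, no slot. Origin at the centre of its underside, z up to the mouth. Bar handle along its own +x. Home, its handle lies in the medium's slot and the large's slot behind it (in line once the medium, with 8 mm play, is centred), its origin is 28 mm above the turntable's origin. 0.12 to 0.24 kg.
- small_grip (a point): Point on the small measure's straight steel handle, 90 mm from the axis, 76 mm above the underside, mid-height of the bar; axes as the measure. The bar is 12 mm wide, 12 mm high, top level with the rim, and reaches 108 mm from the axis.
- nut_jar: Bystander: amber jar, 56 mm diameter, 85 mm high; origin at the centre of its underside.
- mustard_jar: Bystander: clear jar with black cap, 52 mm diameter, 70 mm high; origin at the centre of its underside.
- oil_flask: Bystander: amber bottle, 54 mm diameter, 130 mm high; origin at the centre of its underside.
- oil_can: Bystander: metal can, 64 mm diameter, 110 mm high; origin at the centre of its underside.
- tasting_bowl: Bystander: white bowl, 100 mm diameter, 40 mm high; origin at the centre of its underside.
- gift_box: Bystander: cardboard box 90 x 60 x 50 mm; origin at the centre of its underside.
- wood_spoon: Bystander: wooden spoon lying flat near the robot's left side, well away from the measures; origin under its middle.
There are look-alikes about, which are no part of the job. Leave any yellow look-alike of the medium_measure alone. Leave any green or pink look-alike of the small_measure alone.

How it is judged:
On the way, in this order (a step that is already met when the one before it is completed fails the run):
1. the medium measure is fully home in the large one, upright (z of medium_measure in the frame of turntable between 0.02 and 0.028 m and horizontal distance between medium_measure and turntable below 0.017 m and angle between medium_measure's own z axis and vertical below 0.05 rad), for 0.2 s.
2. the small measure is fully home in the medium one, upright (z of small_measure in the frame of turntable between 0.024 and 0.032 m and horizontal distance between small_measure and turntable below 0.017 m and angle between small_measure's own z axis and vertical below 0.05 rad), for 0.2 s.
At the end, for the whole second after the job is handed in: Medium and small measures both stand in the large one, upright within 0.05 rad, within 17 mm of the turntable's axis, undersides 24 and 28 mm (each within 4 mm) above the turntable's underside, so the rims are level and each handle lies down in its slots; both at rest (all of step 1 and all of step 2 and linear speed of each of medium_measure, small_measure below 0.02 m/s and angular speed of each of medium_measure, small_measure below 0.2 rad/s); the robot touches nothing.
It fails at once if a measure is dropped: it falls faster than 0.65 m/s out of the fingers' grip (a drop of over some 25 mm) ((linear speed of medium_measure above 0.65 m/s and contact force between the fingers and medium_measure below 1 N) or (linear speed of small_measure above 0.65 m/s and contact force between the fingers and small_measure below 1 N)).
It fails at once if a measure is slammed into the nest with more than 80 N (contact force between any of medium_measure, small_measure and turntable above 80 N or contact force between small_measure and medium_measure above 80 N).
It fails at once if a bystander is knocked more than 30 mm or tipped (distance of any of nut_jar, mustard_jar, oil_flask, oil_can, tasting_bowl, gift_box, wood_spoon from where it was at the start of the episode above 0.03 m or angle between any of nut_jar, mustard_jar, oil_flask, oil_can, tasting_bowl, gift_box's own z axis and vertical above 0.5 rad).
It also fails if it takes over 72 s, if anything falls off the work surface, if the arm or the gripper's body presses on something with over 40 N, if the wrist force passes 120 N, or if a joint passes its speed limit or range.

## Working session

There is one attempt and no reset: what is moved stays moved. The work goes in short steps, Python scripts to look and compute and a shell command to move; the robot and the scene stay as the last step left them, time stands still between calls to the robot, and variables do not carry over. Pictures are saved under pics/ and viewed, and the job is handed in when it is done.

```bash
ls; mkdir -p pics; cat > h.py <<'E'
import numpy as np, cv2
from rig import r, vision, job
def cap(n,f=None):
    c=vision.capture(n); 
    if f: cv2.imwrite('pics/'+f,cv2.cvtColor(c['pixels'],cv2.COLOR_RGB2BGR))
    return c
def ray(c,u,v):
    V=np.array(c['view']);R=V[:3,:3];t=V[:3,3]
    p=np.linalg.inv(np.array(c['mtx']))@[u,v,1]
    d=R.T@np.array([p[0],-p[1],-p[2]]); return -R.T@t,d
def onz(c,u,v,z):
    o,d=ray(c,u,v); return o+d*(z-o[2])/d[2]
def proj(c,P):
    V=np.array(c['view']);q=V[:3,:3]@np.array(P)+V[:3,3]
    q=np.array(c['mtx'])@[q[0],-q[1],-q[2]]; return q[:2]/q[2]
E
python3 - <<'E'
from h import *
import pickle
np.set_printoptions(precision=4,suppress=True)
for n in ['scene','side','wrist']:
    c=cap(n,n+'0.png'); pickle.dump(c,open(n+'0.pkl','wb')); print(n,c['mtx'],c['view'],[k for k in c])
print(r.get_obs())
E
```

```text
pics
scene [[428.2586   0.     316.874 ]
 [  0.     428.2586 198.0704]
 [  0.       0.       1.    ]] [[-0.5021  0.8648  0.0028  0.3373]
 [-0.7287 -0.4249  0.5372  0.2647]
 [ 0.4657  0.2677  0.8435 -1.7178]
 [ 0.      0.      0.      1.    ]] ['pixels', 'mtx', 'view']
side [[443.3363   0.     321.3067]
 [  0.     443.3363 196.3945]
 [  0.       0.       1.    ]] [[ 0.8624 -0.5062 -0.0056 -0.491 ]
 [ 0.3811  0.6419  0.6654 -0.1941]
 [-0.3332 -0.576   0.7465 -1.4322]
 [ 0.      0.      0.      1.    ]] ['pixels', 'mtx', 'view']
wrist [[337.8617   0.     315.1696]
 [  0.     337.8617 202.6152]
 [  0.       0.       1.    ]] [[ 0.4427  0.8967 -0.0009 -0.5491]
 [-0.8632  0.4259 -0.271   0.0359]
 [-0.2426  0.1207  0.9626 -0.3788]
 [ 0.      0.      0.      1.    ]] ['pixels', 'mtx', 'view']
{'time_s': 0.15, 'joint_pos': array([ 1.111 ,  0.0873,  0.1753,  1.6598, -0.    ,  1.5708]), 'qvel': array([-0.    ,  0.0008,  0.0029, -0.0014,  0.0018, -0.0003]), 'joint_torque': array([  0.0003, -52.0762,  46.5044,   0.014 ,   0.    ,  -0.    ]), 'tcp_pos': array([0.244 , 0.4927, 0.2307]), 'orientation': array([-0.8648,  1.3932,  0.8639]), 'contact_force': array([0.4118, 0.3059, 0.1652]), 'wrist_torque': array([ 0.0194, -0.0134,  0.0436]), 'finger_gap': 0.085496444491748}
```

View pics/scene0.png

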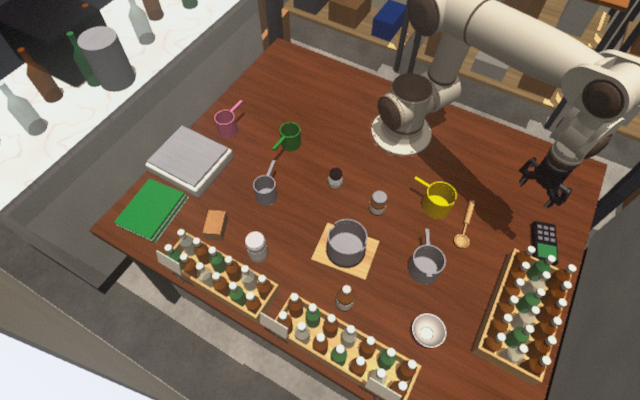

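View pics/side0.png

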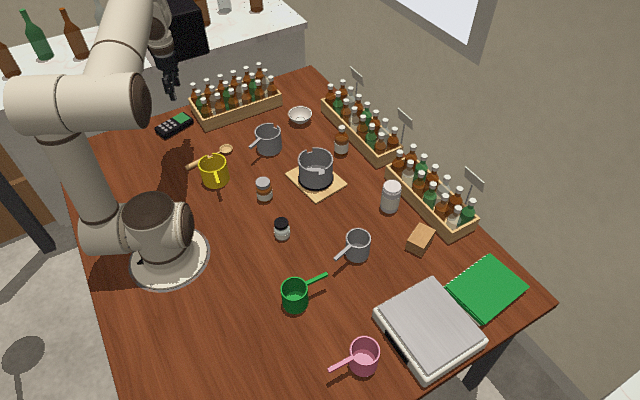

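View pics/wrist0.png

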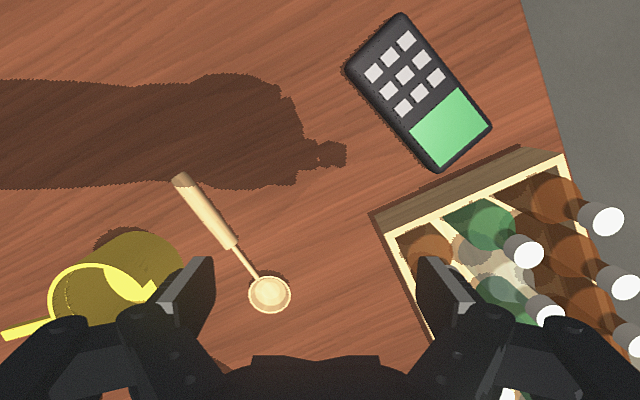

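The scene view shows the large measure at (347,243), the medium at (428,263) with its handle towards (428,235), and the small at (265,188) with its handle towards (271,165). The side view shows them at (316,168), (268,138) and (357,245). I'll zoom in on these.

```bash
python3 - <<'E'
import cv2
a=cv2.imread('pics/scene0.png');b=cv2.imread('pics/side0.png')
def cr(im,x,y,w,h,s): return cv2.resize(im[y:y+h,x:x+w],None,fx=s,fy=s,interpolation=cv2.INTER_CUBIC)
cv2.imwrite('pics/z1.png',cr(a,305,205,160,90,5))
cv2.imwrite('pics/z2.png',cr(b,240,110,120,90,6))
import numpy as np
cv2.imwrite('pics/z3.png',np.hstack([cr(a,240,150,60,70,6),cr(b,325,215,60,70,6)]))
E
```

```text
(no output)
```

View pics/z1.png

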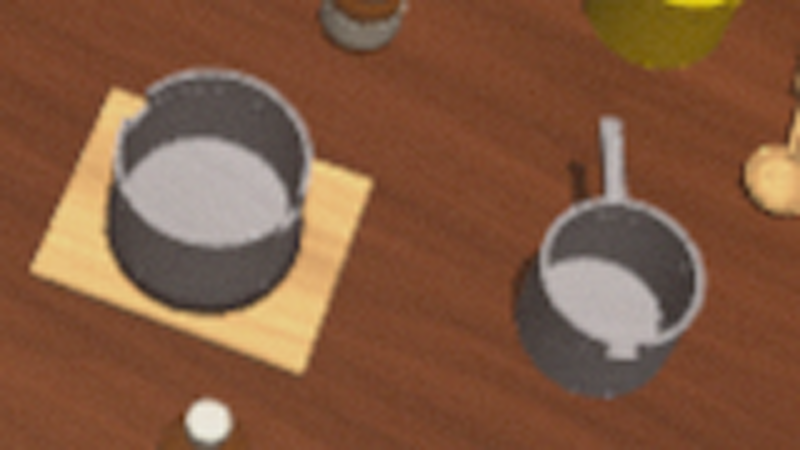

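View pics/z2.png

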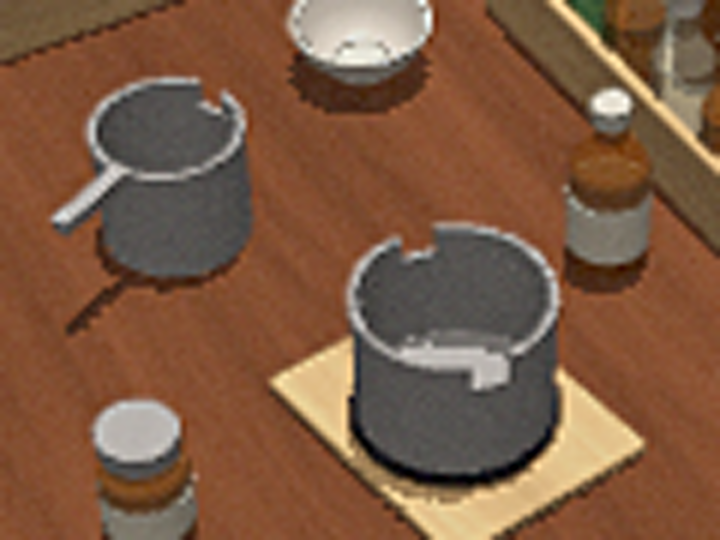

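View pics/z3.png

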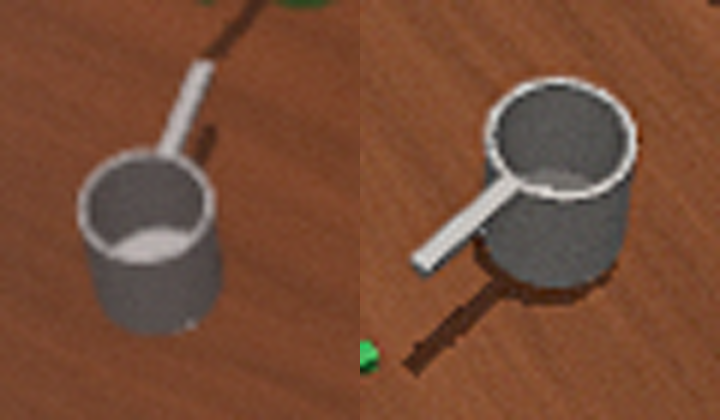

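In the zooms, the large measure's slots are at z1 (133,110) and (293,215), and at z2 (418,248) and (490,362). The handles are clear. I'll turn hand-picked rim points into world positions.

```bash
cat > m.py <<'E'
from h import *
import pickle
from scipy.optimize import least_squares
np.set_printoptions(precision=4,suppress=True)
S=pickle.load(open('scene0.pkl','rb'));D=pickle.load(open('side0.pkl','rb'))
def px(p,s,x0,y0): return [(x0+(p[0]+.5)/s-.5, y0+(p[1]+.5)/s-.5)]
def W(c,pts,s,x0,y0,z): return np.array([onz(c,*px(p,s,x0,y0)[0],z)[:2] for p in pts])
def circ(P,R):
    f=lambda q:np.hypot(*(P-q[:2]).T)-R
    q=least_squares(f,P.mean(0)); return q.x,np.abs(q.fun).max()
def rep(n,c,s,x0,y0,z,R,rim,tips):
    q,e=circ(W(c,rim,s,x0,y0,z),R); print(n,'centre',q,'err',e)
    T=W(c,tips,s,x0,y0,z)
    for t in T: d=t-q; print('   pt',t,'r',np.hypot(*d),'ang',np.arctan2(d[1],d[0]))
rep('L scene',S,5,305,205,.110,.062,[(150,94),(180,76),(212,70),(245,76),(280,97),(305,130),(313,165),(117,165)],[(133,112),(293,218)])
rep('L side',D,6,240,110,.110,.062,[(350,290),(362,265),(390,241),(450,226),(500,232),(540,258),(558,297),(545,333),(510,365),(400,355),(365,333)],[(418,243),(490,363)])
rep('M scene',S,5,305,205,.086,.05,[(541,260),(555,222),(585,201),(640,200),(680,224),(705,280),(690,325),(570,335)],[(611,118),(622,346)])
rep('M side',D,6,240,110,.086,.05,[(88,130),(100,105),(130,84),(165,78),(195,80),(245,125),(232,155),(200,173),(165,179),(105,160)],[(60,215),(213,92)])
rep('s scene',S,6,240,150,.082,.039,[(78,205),(90,175),(115,155),(150,148),(190,160),(215,200),(205,235),(170,260),(125,260),(92,240)],[(203,63)])
rep('s side',D,6,325-60,215,.082,.039,[(484,135),(497,103),(525,82),(560,77),(595,83),(625,108),(638,142),(620,180),(580,198),(535,192)],[(422,262)])
# base corners scene/side at z=.012
B=W(S,[(112,88),(373,180),(303,375),(32,270)],5,305,205,.012);print(B,B.mean(0))
for i in range(4): d=B[(i+1)%4]-B[i];print(np.hypot(*d),np.arctan2(d[1],d[0]))
B=W(D,[(270,382),(645,442)],6,240,110,.012);print(B)
B=np.array([onz(D,*p,.012)[:2] for p in [(284.5,173.5),(347,183.5),(321,200)]]);print(B)
E
python3 m.py
python3 - <<'E'
from m import *
for n in ['scene','side']:
    c=S if n=='scene' else D
    im=cv2.cvtColor(c['pixels'],cv2.COLOR_RGB2BGR)
E
```

```text
L scene centre [0.5759 0.0551] err 0.0016914666542735893
   pt [ 0.5732 -0.005 ] r 0.060141713906208254 ang -1.6148325998268875
   pt [0.5884 0.1164] r 0.06254831225649898 ang 1.368130854511863
L side centre [0.5771 0.0528] err 0.004039530843254924
   pt [0.5809 0.1045] r 0.051867754985421684 ang 1.497377359673809
   pt [ 0.5664 -0.0059] r 0.05967991777575361 ang -1.7505588412904005
M scene centre [0.5072 0.3059] err 0.006264592997034503
   pt [0.4095 0.2587] r 0.10843122055766857 ang -2.6914237970165575
   pt [0.553  0.3246] r 0.049536151970638355 ang 0.38879611493147376
M side centre [0.5085 0.3066] err 0.001968077852928324
   pt [0.4141 0.2645] r 0.10338477463674486 ang -2.7217319353930733
   pt [0.5496 0.3233] r 0.04441232524994919 ang 0.3850561338675204
s scene centre [ 0.5274 -0.2953] err 0.0023045622804097055
   pt [ 0.4253 -0.3237] r 0.1060366931311123 ang -2.8706548532797496
s side centre [ 0.5296 -0.2949] err 0.001118774980353461
   pt [ 0.4268 -0.3243] r 0.10693198519932288 ang -2.8636213271428588
[[ 0.5158 -0.0501]
 [ 0.489   0.1368]
 [ 0.6372  0.1585]
 [ 0.6615 -0.0283]]
[... 939 characters left out ...]
63674486 ang -2.7217319353930733
   pt [0.5496 0.3233] r 0.04441232524994919 ang 0.3850561338675204
s scene centre [ 0.5274 -0.2953] err 0.0023045622804097055
   pt [ 0.4253 -0.3237] r 0.1060366931311123 ang -2.8706548532797496
s side centre [ 0.5296 -0.2949] err 0.001118774980353461
   pt [ 0.4268 -0.3243] r 0.10693198519932288 ang -2.8636213271428588
[[ 0.5158 -0.0501]
 [ 0.489   0.1368]
 [ 0.6372  0.1585]
 [ 0.6615 -0.0283]] [0.5759 0.0542]
0.1887723077223188 1.7130088980051217
0.14975378907814052 0.14550034075859725
0.18834788946884493 -1.4413787354184397
0.1473460868075372 -2.993053503228295
[[ 0.4889  0.135 ]
 [ 0.6626 -0.0282]]
[[ 0.488   0.134 ]
 [ 0.6617 -0.0291]
 [ 0.5389 -0.0499]]
```

```bash
cat > go.py <<'E'
import sys
from h import *
from scipy.spatial.transform import Rotation as Ro
np.set_printoptions(precision=3,suppress=True)
def to(xyz,jaw):
    o=r.get_obs();M=Ro.from_rotvec(o['orientation']).as_matrix();p=o['tcp_pos']
    d=M.T@(np.array(xyz)-p)/.03
    a=np.arctan2(M[1,2],M[0,2]); 
    # yaw about tool x (down): world angle = -yaw
    dy=-(jaw-a)
    print('t',o['time_s'],'tcp',p,'jaw',a,'xdir',M[:,0],'q',o['joint_pos'],'F',o['contact_force'],'gap',o['finger_gap'])
    for k in (-1,0,1):
        y=dy+k*np.pi
        if abs(y)<4: print('  shift',d,'yaw units',np.degrees(y)/8,'q6',o['joint_pos'][5])
if __name__=='__main__':
    a=[float(x) for x in sys.argv[1:]]; to(a[:3],a[3])
E
python3 - <<'E'
from h import *; import pickle
S=pickle.load(open('scene0.pkl','rb'));np.set_printoptions(precision=3,suppress=True)
for n,u,v,z in [('nut',378,195,.085),('must',336,171,.07),('can',256,239,.11),('flask',345,288,.13),('bowl',429,328,.04),('box',215,220,.05),('spoon',464,225,0),('yellow',440,190,.086)]: print(n,onz(S,u,v,z))
E
python3 go.py 0.426 0.268 0.15 -1.14
```

```text
nut [0.373 0.066 0.085]
must [ 0.347 -0.11   0.07 ]
can [ 0.728 -0.187  0.11 ]
flask [0.737 0.131 0.13 ]
bowl [0.689 0.391 0.04 ]
box [ 0.717 -0.37   0.05 ]
spoon [0.279 0.364 0.   ]
yellow [0.248 0.241 0.086]
t 0.15 tcp [0.244 0.493 0.231] jaw 1.1110441958159352 xdir [-0.    -0.001 -1.   ] q [ 1.111  0.087  0.175  1.66  -0.     1.571] F [0.412 0.306 0.165] gap 0.085496444491748
  shift [ 2.695 -8.761 -4.018] yaw units -6.378083510290808 q6 1.5707829535323958
  shift [ 2.695 -8.761 -4.018] yaw units 16.121916489709193 q6 1.5707829535323958
```

```bash
python3 -m handwheel '[{"translation":[0.7,-2.2,-1.0],"yaw":-1.1},{"translation":[1.3,-3.6,-1.6],"yaw":-2.1},{"translation":[1.9,-5.0,-2.3],"yaw":-3.2},{"translation":[2.3,-6.4,-3.0],"yaw":-4.2},{"translation":[2.6,-7.8,-3.6],"yaw":-5.2}]' 60; python3 go.py 0.426 0.268 0.14 -1.14
```

```text
time_s: 0.65
tcp_pos: [0.3823, 0.3206, 0.1617]
orientation: [-1.381, 1.089, 1.381]
contact_force: [1.3, 0.3, -0.1]
finger_gap: 0.0512
t 0.65 tcp [0.382 0.321 0.162] jaw 1.806463111099469 xdir [-0.001 -0.    -1.   ] q [ 0.698 -0.049 -0.097  1.524 -0.     0.462] F [ 1.253  0.336 -0.069] gap 0.0512097750096726
  shift [ 0.724 -1.007 -2.045] yaw units -1.3975124053767813 q6 0.4621876162114516
  shift [ 0.724 -1.007 -2.045] yaw units 21.10248759462322 q6 0.4621876162114516
```

```bash
python3 -m handwheel '[{"translation":[0,0,0],"yaw":0}]'; python3 go.py 0.426 0.268 0.14 -1.14
```

```text
time_s: 0.75
tcp_pos: [0.3836, 0.3185, 0.1609]
orientation: [-1.379, 1.093, 1.378]
contact_force: [-0.6, 0.6, 0.1]
finger_gap: 0.0511
t 0.75 tcp [0.384 0.319 0.161] jaw 1.8027838491025445 xdir [-0.001 -0.002 -1.   ] q [ 0.694 -0.048 -0.097  1.524 -0.001  0.462] F [-0.577  0.601  0.077] gap 0.05108460008623659
  shift [ 0.7   -0.99  -1.962] yaw units -1.4238631783951132 q6 0.46155274181556716
  shift [ 0.7   -0.99  -1.962] yaw units 21.076136821604887 q6 0.46155274181556716
```

```bash
python3 -m handwheel '[{"translation":[0.35,-0.5,-1.0],"yaw":-0.7},{"translation":[0.7,-1.0,-1.95],"yaw":-1.4},{"translation":[0.7,-1.0,-1.95],"yaw":-1.4}]'; python3 - <<'E'
from go import *
c=cap('wrist','w1.png'); to([.426,.268,.061],2.0)
import pickle; pickle.dump(c,open('w1.pkl','wb'))
E
```

```text
time_s: 1.05
tcp_pos: [0.4253, 0.2701, 0.1402]
orientation: [-1.515, 0.979, 1.516]
contact_force: [-0.3, 0.4, 0.2]
finger_gap: 0.0512
t 1.1 tcp [0.425 0.271 0.141] jaw 1.9928742339119259 xdir [-0.001 -0.001 -1.   ] q [ 0.568 -0.037 -0.125  1.484  0.     0.146] F [-0.228 -0.021 -0.381] gap 0.05068683598002922
  shift [ 2.665 -0.001 -0.117] yaw units -22.551034540330512 q6 0.14631590776803508
  shift [ 2.665 -0.001 -0.117] yaw units -0.051034540330511864 q6 0.14631590776803508
  shift [ 2.665 -0.001 -0.117] yaw units 22.448965459669488 q6 0.14631590776803508
```

View pics/w1.png

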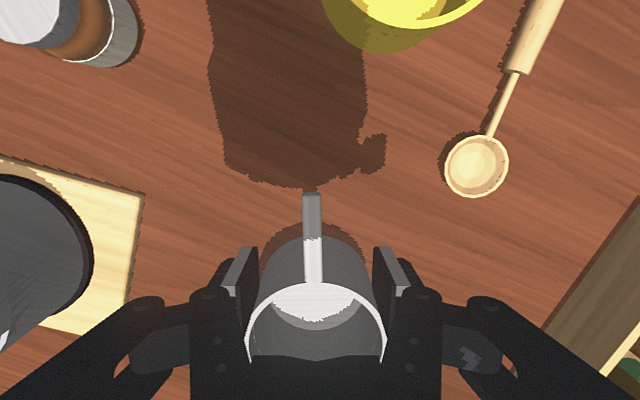

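The wrist view shows the medium's handle running from (312,194) to (314,280), centred between the pads at about x = 315.

```bash
python3 - <<'E'
from go import *; import pickle
c=pickle.load(open('w1.pkl','rb'))
a=onz(c,312,194,.086);b=onz(c,314,281,.086);d=a-b;print(a,b,np.hypot(*d[:2]),np.arctan2(d[1],d[0]))
u=d/np.linalg.norm(d); print('grip',a-u*.018)
to([.426,.268,.061],2.0)
E
```

```text
[0.409 0.26  0.086] [0.461 0.285 0.086] 0.0582415785537994 -2.695626747301076
grip [0.425 0.268 0.086]
t 1.1 tcp [0.425 0.271 0.141] jaw 1.9928742339119259 xdir [-0.001 -0.001 -1.   ] q [ 0.568 -0.037 -0.125  1.484  0.     0.146] F [-0.228 -0.021 -0.381] gap 0.05068683598002922
  shift [ 2.665 -0.001 -0.117] yaw units -22.551034540330512 q6 0.14631590776803508
  shift [ 2.665 -0.001 -0.117] yaw units -0.051034540330511864 q6 0.14631590776803508
  shift [ 2.665 -0.001 -0.117] yaw units 22.448965459669488 q6 0.14631590776803508
```

```bash
python3 -m handwheel '[{"translation":[1,0,-0.1],"yaw":-0.1},{"translation":[2,0,-0.1],"yaw":-0.1},{"translation":[2.65,0,-0.1],"yaw":-0.1},{"translation":[2.65,0,-0.1],"yaw":-0.1}]'; python3 -m handwheel '[{"translation":[0,0,0],"yaw":0},{"translation":[0,0,0],"yaw":0},{"translation":[0,0,0],"yaw":0},{"translation":[0,0,0],"yaw":0},{"translation":[0,0,0],"yaw":0}]' 0 110;  python3 go.py 0.426 0.268 0.061 2
```

```text
time_s: 1.5
tcp_pos: [0.4238, 0.2695, 0.0599]
orientation: [-1.524, 0.973, 1.527]
contact_force: [-0.8, 0.0, 1.0]
finger_gap: 0.0513
time_s: 2.0
tcp_pos: [0.4263, 0.27, 0.0639]
orientation: [-1.525, 0.966, 1.523]
contact_force: [-1.6, -1.6, 6.5]
finger_gap: 0.0094
t 2.0 tcp [0.426 0.27  0.064] jaw 2.009781866366618 xdir [ 0.002  0.001 -1.   ] q [ 0.564 -0.022 -0.259  1.331  0.     0.125] F [-1.64  -1.572  6.536] gap 0.009389296075411117
  shift [ 0.096  0.036 -0.056] yaw units -22.42994254267898 q6 0.12549514281896562
  shift [ 0.096  0.036 -0.056] yaw units 0.07005745732102128 q6 0.12549514281896562
  shift [ 0.096  0.036 -0.056] yaw units 22.57005745732102 q6 0.12549514281896562
```

```bash
python3 -m handwheel '[{"translation":[-0.3,0,0],"yaw":0},{"translation":[-0.6,0,0],"yaw":0},{"translation":[-1,0,0],"yaw":0},{"translation":[-1,0,0],"yaw":0}]'; python3 - <<'E'
from go import *
c=cap('wrist','w2.png');s=cap('side','s2.png');a=cap('scene','c2.png')
f=lambda i,x,y,w,h:cv2.resize(cv2.cvtColor(i['pixels'],4)[y:y+h,x:x+w],(400,300))
cv2.imwrite('pics/m2.png',np.hstack([f(s,220,80,120,90),f(a,370,180,120,90)]))
E
```

```text
time_s: 2.4
tcp_pos: [0.4265, 0.27, 0.0945]
orientation: [-1.525, 0.966, 1.523]
contact_force: [1.1, -0.1, -1.5]
finger_gap: 0.0098
```

View pics/w2.png

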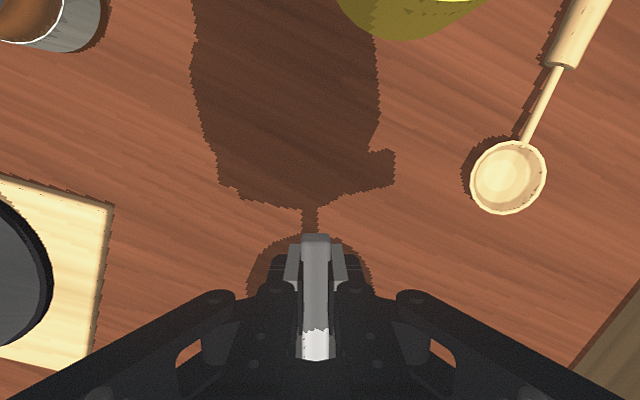

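View pics/m2.png

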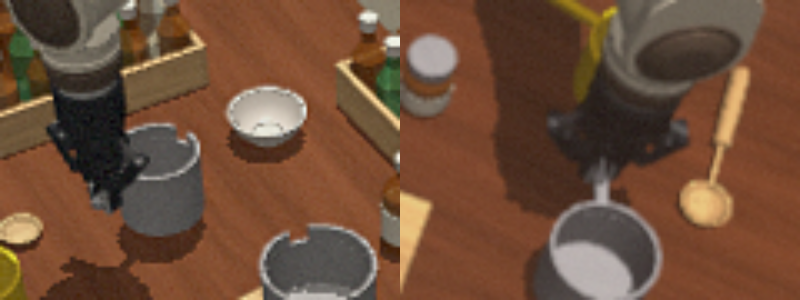

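The medium is lifted, level, and held at the outer part of its handle. Next I'll refine the slot angle from the original pictures.

```bash
python3 - <<'E'
import cv2,numpy as np
a=cv2.imread('pics/scene0.png');b=cv2.imread('pics/side0.png')
def cr(im,x,y,w,h,s): return cv2.resize(im[y:y+h,x:x+w],None,fx=s,fy=s,interpolation=cv2.INTER_CUBIC)
cv2.imwrite('pics/z5.png',np.hstack([cr(a,323,215,50,50,8),cr(b,292,142,50,50,8)]))
E
```

```text
(no output)
```

View pics/z5.png

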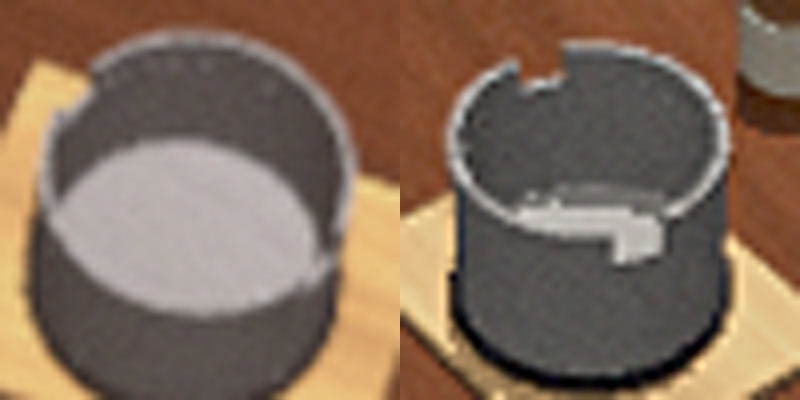

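```bash
python3 - <<'E' | tail -8
from m import *
q=np.array([.576,.054])
def A(P): d=P-q; print(np.hypot(*d.T),np.arctan2(d[:,1],d[:,0]))
print('--')
A(W(D,[(120,60),(163,46),(212,240),(264,220)],8,292,142,.110))
A(W(S,[(92,70),(58,115),(346,238)],8,323,215,.110))
# slot floor at z=.092 
A(W(D,[(127,90),(165,82),(214,266),(262,255)],8,292,142,.092))
A(W(S,[(60,130),(95,95),(305,288),(338,268)],8,323,215,.092))
E
```

```text
[[ 0.488   0.134 ]
 [ 0.6617 -0.0291]
 [ 0.5389 -0.0499]]
--
[0.0603 0.062  0.0646 0.0615] [ 1.5845  1.2326 -1.93   -1.5252]
[0.0606 0.0596 0.0635] [-1.8909 -1.4783  1.6262]
[0.0586 0.0575 0.0628 0.064 ] [ 1.5497  1.2374 -1.9143 -1.5668]
[0.0597 0.0583 0.0588 0.0641] [-1.5321 -1.8976  1.3125  1.5577]
```

```bash
python3 go.py 0.563 -0.0345 0.195 2.99
```

```text
t 2.55 tcp [0.426 0.269 0.092] jaw 2.0099567374494134 xdir [-0. -0. -1.] q [ 0.564 -0.031 -0.213  1.389  0.     0.125] F [ 0.085 -0.302 -0.931] gap 0.0099532832255073
  shift [ -3.429   0.163 -11.116] yaw units -7.019042835547534 q6 0.12515543755683986
  shift [ -3.429   0.163 -11.116] yaw units 15.480957164452466 q6 0.12515543755683986
```

```bash
python3 -m handwheel '[{"translation":[-0.7,0,-0.3],"yaw":0},{"translation":[-1.6,0,-0.9],"yaw":-0.4},{"translation":[-2.5,0.05,-1.7],"yaw":-1},{"translation":[-3.2,0.05,-2.6],"yaw":-1.7},{"translation":[-3.4,0.05,-3.5],"yaw":-2.4}]'; python3 go.py 0.563 -0.0345 0.195 2.99
```

```text
time_s: 3.05
tcp_pos: [0.4698, 0.1732, 0.1963]
orientation: [-1.757, 0.732, 1.753]
contact_force: [-0.4, 0.0, -1.5]
finger_gap: 0.0096
t 3.05 tcp [0.47  0.173 0.196] jaw 2.3495875898381167 xdir [ 0.002  0.001 -1.   ] q [ 0.353 -0.044 -0.025  1.587 -0.    -0.426] F [-0.431  0.041 -1.504] gap 0.009562746410927848
  shift [ 0.044  2.651 -7.109] yaw units -27.086616031259616 q6 -0.4256177137595678
  shift [ 0.044  2.651 -7.109] yaw units -4.586616031259615 q6 -0.4256177137595678
  shift [ 0.044  2.651 -7.109] yaw units 17.913383968740384 q6 -0.4256177137595678
```

```bash
python3 -m handwheel '[{"translation":[0,0.4,-1.2],"yaw":-0.9},{"translation":[0,0.9,-2.5],"yaw":-1.8},{"translation":[0,1.4,-3.8],"yaw":-2.7},{"translation":[0,1.8,-5],"yaw":-3.5},{"translation":[0,2.2,-6],"yaw":-4.1}]'; python3 go.py 0.563 -0.0345 0.195 2.99
```

```text
time_s: 3.55
tcp_pos: [0.548, -0.003, 0.1934]
orientation: [-2.104, 0.233, 2.106]
contact_force: [0.4, 0.4, -1.8]
finger_gap: 0.0093
t 3.55 tcp [ 0.548 -0.003  0.193] jaw 2.9212674002000156 xdir [-0.001 -0.    -1.   ] q [-0.005  0.072  0.087  1.586 -0.    -1.356] F [ 0.435  0.361 -1.762] gap 0.009328257725741576
  shift [-0.053  0.915 -0.715] yaw units -22.992260985437607 q6 -1.3558575564346311
  shift [-0.053  0.915 -0.715] yaw units -0.4922609854376054 q6 -1.3558575564346311
  shift [-0.053  0.915 -0.715] yaw units 22.007739014562393 q6 -1.3558575564346311
```

```bash
python3 -m handwheel '[{"translation":[0,0.4,-0.3],"yaw":-0.2},{"translation":[0,0.9,-0.7],"yaw":-0.5},{"translation":[0,0.9,-0.7],"yaw":-0.5},{"translation":[0,0.9,-0.7],"yaw":-0.5}]'; python3 - <<'E'
from go import *
c=cap('wrist');s=cap('side');a=cap('scene');to([.563,-.0345,.195],2.99)
import pickle; pickle.dump((c,s,a),open('w3.pkl','wb'))
f=lambda i,x,y,w,h:cv2.resize(cv2.cvtColor(i['pixels'],4)[y:y+h,x:x+w],(400,400),interpolation=2)
cv2.imwrite('pics/m3.png',np.hstack([f(s,270,105,100,100),f(a,300,180,100,100)]))
E
```

```text
time_s: 3.95
tcp_pos: [0.5619, -0.0321, 0.1935]
orientation: [-2.139, 0.167, 2.142]
contact_force: [-0.3, 0.3, -1.1]
finger_gap: 0.0096
t 4.1 tcp [ 0.562 -0.031  0.194] jaw 2.987676614699529 xdir [-0.  0. -1.] q [-0.056  0.107  0.125  1.59   0.    -1.473] F [-0.261  0.705 -1.324] gap 0.009632922960404166
  shift [-0.029  0.098 -0.055] yaw units -22.516640021487465 q6 -1.4726545857602928
  shift [-0.029  0.098 -0.055] yaw units -0.016640021487466506 q6 -1.4726545857602928
  shift [-0.029  0.098 -0.055] yaw units 22.483359978512535 q6 -1.4726545857602928
```

View pics/m3.png

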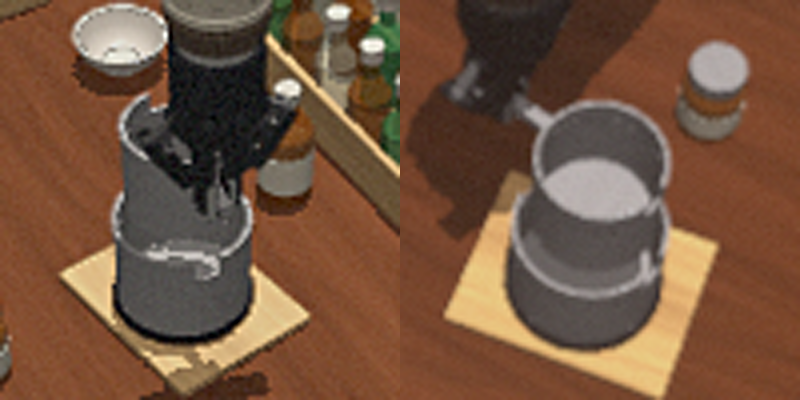

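```bash
python3 - <<'E' | tail -2
from m import *
rep('M',S,4,300,180,.216,.05,[(133,160),(145,128),(175,105),(205,101),(240,118),(265,150),(270,180)],[(254,207)])
E
```

```text
M centre [0.5775 0.056 ] err 0.0020553045314835247
   pt [0.5917 0.1066] r 0.052578098322946104 ang 1.2974233566905362
```

```bash
python3 -m handwheel '[{"translation":[0,0.1,-0.05],"yaw":0},{"translation":[0.5,0.1,-0.05],"yaw":0},{"translation":[1,0.1,-0.05],"yaw":0},{"translation":[1.5,0.1,-0.05],"yaw":0},{"translation":[2,0.1,-0.05],"yaw":0}]'; python3 -m handwheel '[{"translation":[0.3,0,0],"yaw":0},{"translation":[0.6,0,0],"yaw":0},{"translation":[0.8,0,0],"yaw":0},{"translation":[0.9,0,0],"yaw":0}]'; python3 go.py 0.563 -0.0345 0.088 2.99
```

```text
time_s: 4.6
tcp_pos: [0.5631, -0.035, 0.1334]
orientation: [-2.142, 0.165, 2.141]
contact_force: [-0.1, 0.7, -2.9]
finger_gap: 0.0095
time_s: 5.0
tcp_pos: [0.563, -0.0352, 0.1067]
orientation: [-2.141, 0.165, 2.142]
contact_force: [0.2, 0.2, -1.1]
finger_gap: 0.0098
t 5.0 tcp [ 0.563 -0.035  0.107] jaw 2.9874160706647768 xdir [-0.  0. -1.] q [-0.062  0.109 -0.04   1.422 -0.    -1.479] F [ 0.234  0.171 -1.064] gap 0.009751359168874811
  shift [ 0.624 -0.024  0.004] yaw units -22.518506030683543 q6 -1.4791036490320353
  shift [ 0.624 -0.024  0.004] yaw units -0.018506030683543485 q6 -1.4791036490320353
  shift [ 0.624 -0.024  0.004] yaw units 22.481493969316457 q6 -1.4791036490320353
```

Clear so far. Now I'll lower the last 19 mm in small steps and watch the force.

```bash
python3 -m handwheel '[{"translation":[0.1,0,0],"yaw":0},{"translation":[0.2,0,0],"yaw":0},{"translation":[0.3,0,0],"yaw":0}]';python3 go.py 0.563 -0.0345 0.088 2.99|head -1
```

```text
time_s: 5.3
tcp_pos: [0.5633, -0.0353, 0.0983]
orientation: [-2.142, 0.165, 2.141]
contact_force: [1.1, 0.1, -1.4]
finger_gap: 0.0095
t 5.3 tcp [ 0.563 -0.035  0.098] jaw 2.9873738911666634 xdir [ 0.001  0.    -1.   ] q [-0.063  0.111 -0.055  1.405  0.    -1.479] F [ 1.083  0.122 -1.415] gap 0.00952554749368106
```

```bash
python3 -m handwheel '[{"translation":[0.1,0,0],"yaw":0},{"translation":[0.2,0,0],"yaw":0},{"translation":[0.2,0,0],"yaw":0}]'
```

```text
time_s: 5.6
tcp_pos: [0.5629, -0.0353, 0.0917]
orientation: [-2.141, 0.166, 2.142]
contact_force: [-0.1, 0.1, -1.4]
finger_gap: 0.0097
```

```bash
python3 -m handwheel '[{"translation":[0.05,0,0],"yaw":0},{"translation":[0.1,0,0],"yaw":0},{"translation":[0.13,0,0],"yaw":0},{"translation":[0.13,0,0],"yaw":0}]'
```

```text
time_s: 6.0
tcp_pos: [0.5632, -0.0353, 0.0884]
orientation: [-2.141, 0.165, 2.141]
contact_force: [-0.9, 0.6, -0.4]
finger_gap: 0.0097
```

```bash
python3 -m handwheel '[{"translation":[0.03,0,0],"yaw":0},{"translation":[0.03,0,0],"yaw":0}]'; python3 -m handwheel '[{"translation":[0,0,0],"yaw":0},{"translation":[0,0,0],"yaw":0},{"translation":[0,0,0],"yaw":0}]' 40; python3 -m handwheel '[{"translation":[-0.5,0,0],"yaw":0},{"translation":[-1.5,0,0],"yaw":0},{"translation":[-2.6,0,0],"yaw":0},{"translation":[-3.6,0,0],"yaw":0}]'; python3 - <<'E'
from go import *
c=cap('wrist','w4.png');s=cap('side');a=cap('scene');to([.44,-.32,.15],1.85)
import pickle; pickle.dump((c,s,a),open('w4.pkl','wb'))
f=lambda i,x,y,w,h:cv2.resize(cv2.cvtColor(i['pixels'],4)[y:y+h,x:x+w],(400,400),interpolation=2)
cv2.imwrite('pics/m4.png',np.hstack([f(s,270,115,90,90),f(a,300,190,90,90)]))
E
```

```text
time_s: 6.2
tcp_pos: [0.5633, -0.0354, 0.088]
orientation: [-2.142, 0.166, 2.14]
contact_force: [-2.4, -0.3, 3.3]
finger_gap: 0.0095
time_s: 6.5
tcp_pos: [0.5631, -0.0351, 0.0872]
orientation: [-2.141, 0.165, 2.141]
contact_force: [0.3, -0.1, 0.1]
finger_gap: 0.0342
time_s: 6.9
tcp_pos: [0.5631, -0.0352, 0.1981]
orientation: [-2.142, 0.165, 2.14]
contact_force: [0.3, 0.5, -0.1]
finger_gap: 0.0343
t 7.05 tcp [ 0.564 -0.035  0.199] jaw 2.9874442594311 xdir [ 0.005 -0.    -1.   ] q [-0.062  0.109  0.136  1.594  0.    -1.479] F [0.135 0.819 0.14 ] gap 0.03444523815952983
  shift [ 1.604 10.015  2.639] yaw units -14.35365556290181 q6 -1.4790959062897686
  shift [ 1.604 10.015  2.639] yaw units 8.14634443709819 q6 -1.4790959062897686
```

View pics/m4.png

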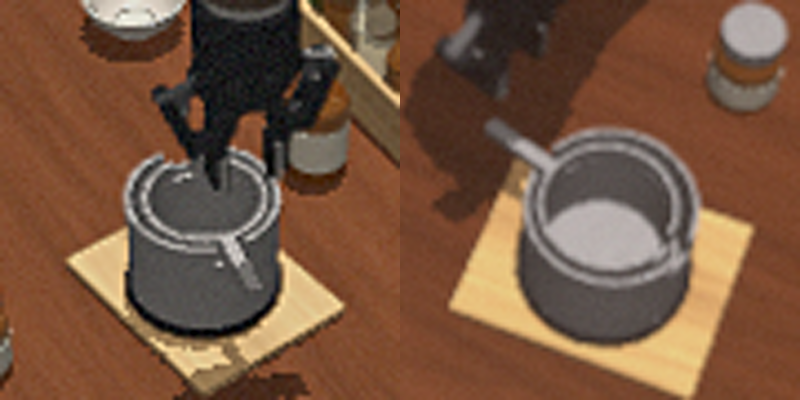

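View pics/w4.png

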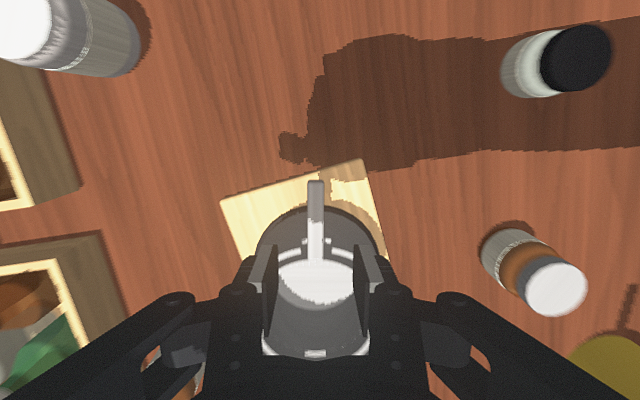

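The medium is home: the rims are level and its handle lies in the slot, from (316,181) to (317,262) in the wrist view. Its own slot is at (315,353). Next is the small one.

```bash
python3 - <<'E'
from go import *; import pickle
c,s,a=pickle.load(open('w4.pkl','rb'))
t=onz(c,316,182,.11);b=onz(c,317,235,.11);k=onz(c,315,354,.11);
for x in (b,k): d=t-x;print(t,x,np.hypot(*d[:2]),np.arctan2(d[1],d[0]))
to([.442,-.319,.14],1.845)
E
```

```text
[ 0.559 -0.054  0.11 ] [ 0.565 -0.015  0.11 ] 0.039573818366017796 -1.7045874892073778
[ 0.559 -0.054  0.11 ] [0.582 0.087 0.11 ] 0.1430208765968641 -1.7287481050266824
t 7.05 tcp [ 0.564 -0.035  0.199] jaw 2.9874442594311 xdir [ 0.005 -0.    -1.   ] q [-0.062  0.109  0.136  1.594  0.    -1.479] F [0.135 0.819 0.14 ] gap 0.03444523815952983
  shift [1.938 9.972 2.58 ] yaw units -14.317845700706133 q6 -1.4790959062897686
  shift [1.938 9.972 2.58 ] yaw units 8.182154299293867 q6 -1.4790959062897686
```

```bash
python3 -m handwheel '[{"translation":[0,1.2,0.2],"yaw":1},{"translation":[0,2.7,0.6],"yaw":2},{"translation":[0,4.3,1.1],"yaw":3},{"translation":[0.3,5.9,1.5],"yaw":4},{"translation":[0.6,7.4,1.9],"yaw":5}]' 60; python3 go.py 0.442 -0.319 0.14 1.845
```

```text
time_s: 7.55
tcp_pos: [0.4715, -0.2474, 0.177]
orientation: [-1.712, 0.783, 1.712]
contact_force: [0.9, -0.7, 0.8]
finger_gap: 0.0515
t 7.55 tcp [ 0.471 -0.247  0.177] jaw 2.283761645318732 xdir [-0. -0. -1.] q [-0.483  0.031  0.012  1.552 -0.    -1.196] F [ 0.863 -0.695  0.808] gap 0.05146289771930688
  shift [ 1.233  2.306 -1.163] yaw units -19.357601188877588 q6 -1.1961167441022589
  shift [ 1.233  2.306 -1.163] yaw units 3.142398811122412 q6 -1.1961167441022589
  shift [ 1.233  2.306 -1.163] yaw units 25.642398811122412 q6 -1.1961167441022589
```

```bash
python3 -m handwheel '[{"translation":[0.3,1,-0.4],"yaw":1},{"translation":[0.8,1.8,-0.8],"yaw":2},{"translation":[1.2,2.3,-1.15],"yaw":3.1},{"translation":[1.2,2.3,-1.15],"yaw":3.1}]'; python3 - <<'E'
from go import *
c=cap('wrist','w5.png'); to([.442,-.319,.057],1.845)
import pickle; pickle.dump(c,open('w5.pkl','wb'))
E
```

```text
time_s: 7.95
tcp_pos: [0.4417, -0.3184, 0.1389]
orientation: [-1.409, 1.064, 1.415]
contact_force: [0.1, 0.2, -0.8]
finger_gap: 0.0512
t 8.0 tcp [ 0.442 -0.317  0.14 ] jaw 1.8556883059751634 xdir [-0.002  0.002 -1.   ] q [-0.622  0.061 -0.027  1.485  0.    -0.907] F [ 0.025 -0.592 -0.334] gap 0.051371427187992626
  shift [ 2.769  0.024 -0.051] yaw units -22.423450647184833 q6 -0.9073467725890894
  shift [ 2.769  0.024 -0.051] yaw units 0.07654935281516574 q6 -0.9073467725890894
  shift [ 2.769  0.024 -0.051] yaw units 22.576549352815167 q6 -0.9073467725890894
```

View pics/w5.png

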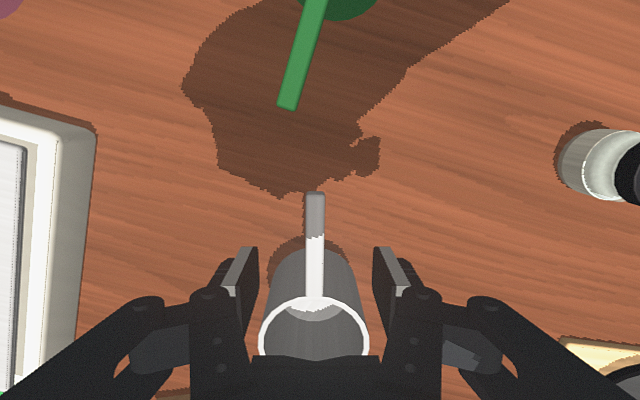

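The small's handle runs from (315,193) to (315,296), centred between the pads. I'll descend and grip it.

```bash
python3 -m handwheel '[{"translation":[1,0,-0.05],"yaw":0.1},{"translation":[2,0,-0.05],"yaw":0.1},{"translation":[2.75,0,-0.05],"yaw":0.1},{"translation":[2.75,0,-0.05],"yaw":0.1}]'; python3 -m handwheel '[{"translation":[0,0,0],"yaw":0},{"translation":[0,0,0],"yaw":0},{"translation":[0,0,0],"yaw":0},{"translation":[0,0,0],"yaw":0},{"translation":[0,0,0],"yaw":0}]' 0 110;  python3 go.py 0.442 -0.319 0.057 1.845
```

```text
time_s: 8.4
tcp_pos: [0.4428, -0.3167, 0.0562]
orientation: [-1.405, 1.066, 1.413]
contact_force: [-0.0, 0.5, 0.2]
finger_gap: 0.0511
time_s: 8.9
tcp_pos: [0.4443, -0.3191, 0.0606]
orientation: [-1.408, 1.068, 1.405]
contact_force: [-2.4, 0.4, 6.9]
finger_gap: 0.0098
t 8.9 tcp [ 0.444 -0.319  0.061] jaw 1.842641498061581 xdir [ 0.002 -0.001 -1.   ] q [-0.623  0.08  -0.161  1.327 -0.    -0.895] F [-2.408  0.368  6.93 ] gap 0.009794559904583458
  shift [0.119 0.074 0.025] yaw units -22.516891525880602 q6 -0.8946184910023015
  shift [0.119 0.074 0.025] yaw units -0.016891525880603397 q6 -0.8946184910023015
  shift [0.119 0.074 0.025] yaw units 22.483108474119398 q6 -0.8946184910023015
```

```bash
python3 -m handwheel '[{"translation":[-0.4,0,0],"yaw":0},{"translation":[-1.2,0,0],"yaw":0},{"translation":[-2.2,0,0],"yaw":0},{"translation":[-3.2,0,0],"yaw":0},{"translation":[-4,0,0],"yaw":0}]'; python3 - <<'E'
from go import *
s=cap('side');a=cap('scene');th=1.42;to([.575+.09*np.cos(th),.053+.09*np.sin(th),.195],th-np.pi/2)
f=lambda i,x,y,w,h:cv2.resize(cv2.cvtColor(i['pixels'],4)[y:y+h,x:x+w],(400,400),interpolation=2)
cv2.imwrite('pics/m6.png',np.hstack([f(s,300,165,100,100),f(a,220,120,100,100)]))
E
```

```text
time_s: 9.4
tcp_pos: [0.444, -0.3188, 0.1817]
orientation: [-1.408, 1.068, 1.405]
contact_force: [0.2, -0.7, -1.6]
finger_gap: 0.0095
t 9.5 tcp [ 0.445 -0.319  0.183] jaw 1.8425716553619758 xdir [ 0.005 -0.004 -1.   ] q [-0.623  0.062  0.057  1.56  -0.    -0.894] F [-0.476 -0.32  -2.091] gap 0.009102584953254651
  shift [-0.417 -8.739 13.532] yaw units -8.223553450737752 q6 -0.8944496026376347
  shift [-0.417 -8.739 13.532] yaw units 14.276446549262248 q6 -0.8944496026376347
```

View pics/m6.png

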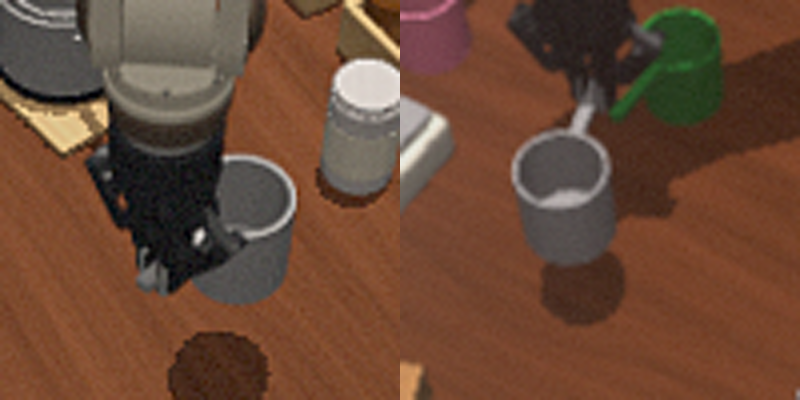

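The small is lifted level. I'll work out the radial grip offset from the earlier wrist picture.

```bash
python3 - <<'E'
from go import *; import pickle
c=pickle.load(open('w5.pkl','rb'))
t=onz(c,315,193,.082);b=onz(c,315,290,.082);d=t-b;th=np.arctan2(d[1],d[0]);u=d/np.linalg.norm(d);cen=t-.108*u
print(t,th,cen,'r',np.hypot(*(cen-[.4443,-.3191,.082])[:2]))
E
```

```text
[ 0.423 -0.324  0.082] -2.861162404447734 [ 0.527 -0.294  0.082] r 0.08670724009181939
```

```bash
python3 -m handwheel '[{"translation":[-0.3,-0.4,0.6],"yaw":1},{"translation":[-0.7,-1.1,1.6],"yaw":2},{"translation":[-0.8,-1.9,2.8],"yaw":3},{"translation":[-0.8,-2.7,4],"yaw":4},{"translation":[-0.8,-3.5,5.3],"yaw":5}]'; python3 go.py 0.588 0.1395 0.205 -0.151
```

```text
time_s: 10.0
tcp_pos: [0.502, -0.1378, 0.2024]
orientation: [-0.889, 1.382, 0.89]
contact_force: [1.3, -0.3, -2.2]
finger_gap: 0.0093
t 10.0 tcp [ 0.502 -0.138  0.202] jaw 1.144230396375362 xdir [-0.  0. -1.] q [-0.268  0.008  0.038  1.601  0.     0.159] F [ 1.255 -0.278 -2.221] gap 0.009323767899395949
  shift [-0.085  1.214  9.602] yaw units -13.22359559882938 q6 0.15858197092069606
  shift [-0.085  1.214  9.602] yaw units 9.27640440117062 q6 0.15858197092069606
```

```bash
python3 -m handwheel '[{"translation":[0,0.1,1.2],"yaw":1},{"translation":[0,0.3,2.4],"yaw":2},{"translation":[0,0.5,3.6],"yaw":3},{"translation":[0,0.6,4.8],"yaw":4},{"translation":[0,0.8,6],"yaw":5}]'; python3 go.py 0.588 0.1395 0.205 -0.151
```

```text
time_s: 10.5
tcp_pos: [0.5535, 0.0363, 0.2022]
orientation: [-0.35, 1.543, 0.351]
contact_force: [1.0, -1.1, -0.8]
finger_gap: 0.0093
t 10.5 tcp [0.554 0.036 0.202] jaw 0.44667607384018543 xdir [-0.001  0.    -1.   ] q [0.065 0.09  0.123 1.604 0.    1.19 ] F [ 1.045 -1.094 -0.834] gap 0.009331658725640577
  shift [-0.093  2.605  2.522] yaw units -18.219460431626004 q6 1.189616963304055
  shift [-0.093  2.605  2.522] yaw units 4.280539568373997 q6 1.189616963304055
  shift [-0.093  2.605  2.522] yaw units 26.780539568373996 q6 1.189616963304055
```

```bash
python3 -m handwheel '[{"translation":[0,0.8,0.8],"yaw":1},{"translation":[0,1.6,1.5],"yaw":2},{"translation":[0,2.2,2.1],"yaw":3},{"translation":[0,2.6,2.5],"yaw":4},{"translation":[0,2.6,2.5],"yaw":4.3}]'; python3 -m handwheel '[{"translation":[0,0,0],"yaw":0},{"translation":[0,0,0],"yaw":0}]'; python3 - <<'E'
from go import *
s=cap('side');a=cap('scene');th=1.42;to([.575+.0875*np.cos(th),.053+.0875*np.sin(th),.195],th-np.pi/2)
f=lambda i,x,y,w,h:cv2.resize(cv2.cvtColor(i['pixels'],4)[y:y+h,x:x+w],(400,400),interpolation=2)
cv2.imwrite('pics/m7.png',np.hstack([f(s,270,105,100,100),f(a,300,180,100,100)]))
E
```

```text
time_s: 11.0
tcp_pos: [0.5869, 0.1399, 0.2016]
orientation: [0.119, 1.569, -0.118]
contact_force: [-0.5, -0.3, -0.6]
finger_gap: 0.0095
time_s: 11.2
tcp_pos: [0.5866, 0.1376, 0.2024]
orientation: [0.115, 1.568, -0.115]
contact_force: [0.4, -0.6, -1.8]
finger_gap: 0.0096
t 11.3 tcp [0.587 0.137 0.203] jaw -0.14735484203771726 xdir [-0.  0. -1.] q [0.23  0.207 0.254 1.619 0.    1.948] F [ 0.923 -0.518 -0.951] gap 0.009546494888053123
  shift [0.26  0.078 0.038] yaw units -22.475352181019378 q6 1.9481375135765913
  shift [0.26  0.078 0.038] yaw units 0.024647818980622852 q6 1.9481375135765913
  shift [0.26  0.078 0.038] yaw units 22.524647818980622 q6 1.9481375135765913
```

View pics/m7.png

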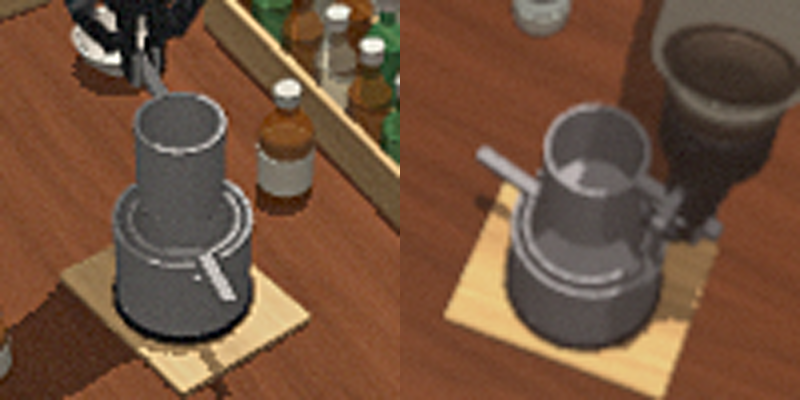

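```bash
python3 - <<'E' | tail -4
from m import *
print(W(D,[(180,123)],4,270,105,.2245),W(S,[(196,150)],4,300,180,.2245))
rep('D',D,4,270,105,.2245,.039,[(133,122),(140,104),(160,95),(180,92),(205,97),(226,125),(180,153)],[])
rep('S',S,4,300,180,.2245,.039,[(143,150),(155,122),(196,103),(235,120),(249,155),(196,196)],[])
E
```

```text
[ 0.5389 -0.0499]]
[[0.5728 0.0476]] [[0.5755 0.0503]]
D centre [0.5728 0.0493] err 0.0015027544019507108
S centre [0.5748 0.0504] err 0.0013943676479837783
```

```bash
python3 -m handwheel '[{"translation":[0.4,0.1,0.03],"yaw":0},{"translation":[1,0.1,0.03],"yaw":0},{"translation":[1.6,0.1,0.03],"yaw":0},{"translation":[2.2,0.1,0.03],"yaw":0},{"translation":[2.6,0.1,0.03],"yaw":0}]'; python3 -m handwheel '[{"translation":[0.2,0,0],"yaw":0},{"translation":[0.4,0,0],"yaw":0},{"translation":[0.5,0,0],"yaw":0},{"translation":[0.5,0,0],"yaw":0}]'; python3 go.py 0.588 0.1395 0.0886 -0.151
```

```text
time_s: 11.8
tcp_pos: [0.5875, 0.1403, 0.1226]
orientation: [0.116, 1.569, -0.117]
contact_force: [0.6, 0.7, -1.6]
finger_gap: 0.0095
time_s: 12.2
tcp_pos: [0.5882, 0.1406, 0.1099]
orientation: [0.116, 1.568, -0.116]
contact_force: [-0.4, -0.8, -2.0]
finger_gap: 0.0099
t 12.2 tcp [0.588 0.141 0.11 ] jaw -0.1480523772640579 xdir [ 0.  0. -1.] q [ 0.235  0.205  0.074  1.44  -0.     1.953] F [-0.412 -0.809 -2.016] gap 0.009886228088050002
  shift [ 0.711 -0.037 -0.001] yaw units -22.47888920720421 q6 1.9534617124862133
  shift [ 0.711 -0.037 -0.001] yaw units 0.02111079279578585 q6 1.9534617124862133
  shift [ 0.711 -0.037 -0.001] yaw units 22.521110792795785 q6 1.9534617124862133
```

```bash
python3 -m handwheel '[{"translation":[0.1,0,0],"yaw":0},{"translation":[0.2,0,0],"yaw":0},{"translation":[0.3,0,0],"yaw":0},{"translation":[0.3,0,0],"yaw":0}]'
```

```text
time_s: 12.6
tcp_pos: [0.5879, 0.1406, 0.1004]
orientation: [0.116, 1.568, -0.116]
contact_force: [-0.1, -0.0, -1.2]
finger_gap: 0.0096
```

```bash
python3 -m handwheel '[{"translation":[0.1,0,0],"yaw":0},{"translation":[0.2,0,0],"yaw":0},{"translation":[0.2,0,0],"yaw":0}]'
```

```text
time_s: 12.9
tcp_pos: [0.5879, 0.1405, 0.0943]
orientation: [0.116, 1.568, -0.116]
contact_force: [-0.3, -0.3, -1.3]
finger_gap: 0.0096
```

The handle has passed rim level with no contact force, so it's in the slots. Now the last 6 mm.

```bash
python3 -m handwheel '[{"translation":[0.07,0,0],"yaw":0},{"translation":[0.14,0,0],"yaw":0},{"translation":[0.18,0,0],"yaw":0},{"translation":[0.18,0,0],"yaw":0}]'
```

```text
time_s: 13.3
tcp_pos: [0.5881, 0.1406, 0.0894]
orientation: [0.116, 1.568, -0.116]
contact_force: [-0.5, -0.4, -1.1]
finger_gap: 0.0095
```

```bash
python3 -m handwheel '[{"translation":[0.03,0,0],"yaw":0},{"translation":[0.04,0,0],"yaw":0},{"translation":[0.04,0,0],"yaw":0}]'
```

```text
time_s: 13.6
tcp_pos: [0.5883, 0.1408, 0.0889]
orientation: [0.117, 1.567, -0.116]
contact_force: [-0.7, 1.9, 5.4]
finger_gap: 0.0097
```

It has touched down at the home height, so I'll release and retreat.

```bash
python3 -m handwheel '[{"translation":[0,0,0],"yaw":0},{"translation":[0,0,0],"yaw":0},{"translation":[0,0,0],"yaw":0}]' 40; python3 -m handwheel '[{"translation":[-0.5,0,0],"yaw":0},{"translation":[-1.5,0,0],"yaw":0},{"translation":[-2.6,0,0],"yaw":0},{"translation":[-3.7,0,0],"yaw":0},{"translation":[-3.7,0,0],"yaw":0}]'; python3 -m handwheel '[{"translation":[0,1,0],"yaw":0},{"translation":[0,2.2,0],"yaw":0},{"translation":[0,3.4,0],"yaw":0},{"translation":[0,4.4,0],"yaw":0},{"translation":[0,4.4,0],"yaw":0}]'; python3 - <<'E'
from go import *
s=cap('side','s8.png');a=cap('scene','c8.png');cap('wrist','w8.png');to([.588,.14,.2],-.15)
f=lambda i,x,y,w,h:cv2.resize(cv2.cvtColor(i['pixels'],4)[y:y+h,x:x+w],(400,400),interpolation=2)
cv2.imwrite('pics/m8.png',np.hstack([f(s,280,130,70,70),f(a,315,205,70,70)]))
E
```

```text
time_s: 13.9
tcp_pos: [0.588, 0.1405, 0.088]
orientation: [0.116, 1.568, -0.117]
contact_force: [0.7, -0.4, 1.4]
finger_gap: 0.0345
time_s: 14.4
tcp_pos: [0.5896, 0.1409, 0.2056]
orientation: [0.118, 1.56, -0.114]
contact_force: [-0.5, -0.0, 0.9]
finger_gap: 0.0341
time_s: 14.9
tcp_pos: [0.6074, 0.2744, 0.1985]
orientation: [0.114, 1.569, -0.114]
contact_force: [-0.2, 0.3, -0.8]
finger_gap: 0.0342
t 15.05 tcp [0.607 0.271 0.199] jaw -0.14782318376120032 xdir [-0. -0. -1.] q [ 0.42   0.367  0.446  1.649 -0.     2.138] F [-0.738  0.399 -0.264] gap 0.03426938618912745
  shift [-0.022 -4.41   0.   ] yaw units -22.484409702092655 q6 2.1381513125479246
  shift [-0.022 -4.41   0.   ] yaw units 0.0155902979073454 q6 2.1381513125479246
  shift [-0.022 -4.41   0.   ] yaw units 22.515590297907345 q6 2.1381513125479246
```

View pics/m8.png

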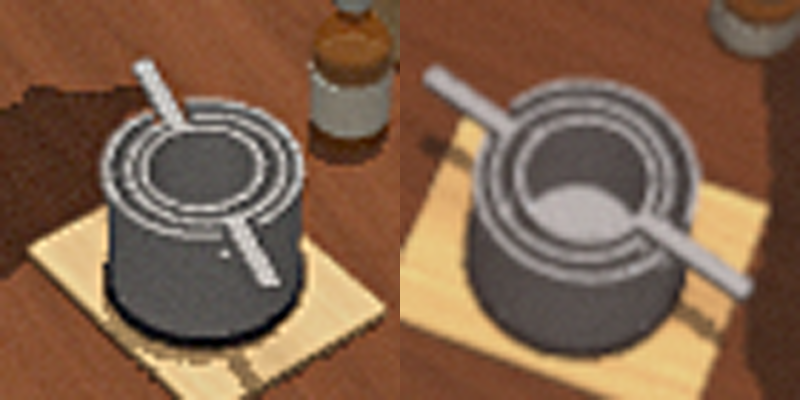

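View pics/c8.png

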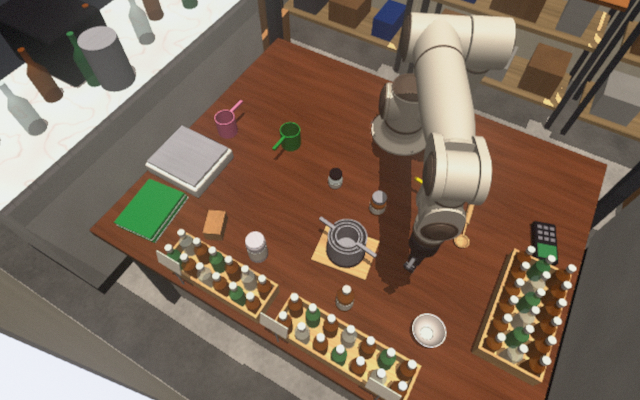

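All three rims are concentric and level: the large is centred at about (203,167) in the side crop and the small at (203,167). The handles lie opposite each other in the slots, and the bystanders are at the same pixels as before.

```bash
python3 - <<'E'
from rig import job
print(job.sign_off())
E
```

```text
the job is handed in; nothing more can be done
None
```

The three measures are nested on the turntable and the job is handed in; the sign-off gives no verdict. I lowered the medium into the large with its handle in the -y side slot, then the small into the medium with its handle in the +y side slot. The whole job took about 15 s of the 72 s allowed.

**Seating:** both measures went down past rim level with no contact force on the handles. Each stopped at its calculated home height, within about 1 mm by the tool reading. Wrist force at the two touchdowns was 3 and 5 N.

**Last pictures:** all three rims look level and concentric, with the handles opposite each other in the slots. The gripper was clear, about 0.13 m beyond the small handle's grip point and about 0.2 m up. The jars, flask, can, bowl and box looked unmoved, as did the part of the spoon not hidden behind the arm.

No check failed or disagreed. I judged the final rim level and centring by eye in two views and did not triangulate them.

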